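# Hook the hot tray out of the drying oven

## Task

The tray in the little drying oven is hot, and its pull eye is out of sight under the oven's overhanging head. Take the tray hook from its stand, feel for the eye with a light touch, catch it and draw the tray out over the retaining bead until it comes gently up to its stop, without forcing anything, spilling the cassettes or touching the tray with the gripper. Then put the hook back in its stand as it was.

Things in the scene. Friction and masses are not known exactly. Their poses are not given: they have to be found in the camera images.
- oven: White bench-top drying oven, 190 mm wide, its open bay to the robot. Origin on the table, mid-width, under the front edge of the overhanging head; x into the oven, y left, z up. Head: x 0 to 178, underside z 72, front apron (x 0 to 8) down to z 46, top z 128. Bay: 170 mm between side walls starting at x 12. Floor plate, top z 6, runs on as a shelf to x -95. Tray guide rails: inner faces y +-63, top z 16.
- bead (a point): Middle of the rounded retaining bead, 2 mm high, across the oven floor (x 56, z 8 in the oven's frame). At home the tray's front feet stand just behind it; pulling them over it takes 5 to 14 N, then the tray runs at 2 to 6 N. Above it a rigid stop bar (x 60 to 66, z 46 to 54) crosses the bay: the tray's raised back edge comes up against it.
- tray: Loose aluminium tray (about 0.45 kg), 100 deep (x) x 120 wide (y) x 34 mm high, back edge 50 high, three cassettes in it; axes as the oven's, origin under its centre at the bottom of its feet. Rounded feet, radius 6, at x +-46. Home: origin at x 109 to 115 in the oven's frame; at the stop: x 19 (up to 27 is good). Its brass pull eye is told under eye_pin.
- eye_pin (a point): Upright pin on the tray's front (tray frame x -56, y 0, z 30 mm) about which the pull eye swings stiffly (about 2 N at the ring), up to 1.2 rad either way; it may stand at any angle, which is not measured. Ring level with this point, centre 30 mm from the pin (at x -56 - 30 cos a, y -30 sin a), hole 15 mm, of 5 mm bar, 25 mm over all. Fixed lugs 16 mm wide reach 5 mm ahead of the pin.
- hook: Tray hook: red flat-sided handle 84 x 15 x 22 mm (x, y, z; gripped across the 15 mm), then a 6 mm steel rod that cranks down 22 mm at x 51 to 59, runs along +x (axis at z -22) and is turned straight up at x 120, ending at z -8. 0.12 kg, loose. Origin: centre of the handle. z up as it lies in the stand.
- hook_tip (a point): Top of the hook's upturned end: x 120, y 0, z -8 mm in the hook's frame, 14 mm above the rod's axis. The upturned end is a 6 mm round bar.
- stand: Dark steel stand, fixed, 110 x 52 mm, origin under its centre. Two flared cradles 8 mm thick at x +-33 (18 mm wide at the bottom, 38 mm at the top, up to z 60) carry the handle with the hook's axes along the stand's and the hook's origin 46 mm above the stand's. The handle's middle 55 mm is free to grip.
- cassette_white: White tissue cassette, 29 x 41 x 6 mm, loose in the tray; origin under its centre.
- cassette_green: Green tissue cassette of the same size, loose in the tray.
- cassette_blue: Blue tissue cassette of the same size, loose in the tray.
- timer: White lab timer, 32 x 66 x 67 mm, standing to the right of the oven; a bystander. Origin under its centre.
- red_pot: White specimen pot with red lid, 49 mm across, 65 mm high, to the right of the oven; a bystander. Origin under its centre.

How it is judged:
On the way, in this order (a step that is already met when the one before it is completed fails the run):
1. the hook is lifted out of its stand (z of hook in the frame of stand above 0.075 m), for 0.1 s.
2. the tray is drawn out to its stop, the hook being out of its stand (x of tray in the frame of oven between 0.008 and 0.027 m and angle between tray's own z axis and vertical below 0.08 rad and distance between hook and stand above 0.08 m), for 0.2 s.
At the end, for the whole second after the job is handed in: The tray stands drawn out, level, within 8 mm of its stop, all three cassettes in it, at rest; the hook lies in both cradles of its stand, upright, within 20 mm of its first place lengthwise and in line with the stand within 9 degrees (x of tray in the frame of oven between 0.008 and 0.027 m and angle between tray's own z axis and vertical below 0.08 rad and z of cassette_white in the frame of tray between 0.006 and 0.034 m and z of cassette_green in the frame of tray between 0.006 and 0.034 m and z of cassette_blue in the frame of tray between 0.006 and 0.034 m and x of hook in the frame of stand between -0.02 and 0.02 m and y of hook in the frame of stand between -0.008 and 0.008 m and z of hook in the frame of stand between 0.042 and 0.051 m and angle between the x axis of hook and the x axis of stand, either way round below 0.15 rad and angle between hook's own z axis and vertical below 0.2 rad and linear speed of each of tray, hook below 0.02 m/s); the robot touches nothing.
It fails at once if the gripper or arm touches the hot tray, or pushes the oven with more than 10 N (contact force between any of the fingers, the arm and tray above 0.5 N or contact force between any of the arm, the fingers and oven above 10 N).
It fails at once if the hook presses on the tray or its eye with more than 25 N (contact force between hook and tray above 25 N).
It fails at once if the hook presses on the oven with more than 15 N (contact force between hook and oven above 15 N).
It fails at once if the tray is wrenched past its stop or tipped (x of tray in the frame of oven below 0.004 m or angle between tray's own z axis and vertical above 0.2 rad).
It fails at once if the timer or the red-lidded pot is knocked aside (distance of any of timer, red_pot from where it was at the start of the episode above 0.03 m).
It also fails if it takes over 67 s, if anything falls off the work surface, if the arm or the gripper's body presses on something with over 40 N, if the wrist force passes 120 N, or if a joint passes its speed limit or range.

## Robot

A 7-joint arm with a two-finger parallel gripper is mounted at the origin on a cart in front of the work surface, level with it; the furniture and walls round the work are solid. World frame = base frame: x ahead of the robot, y to its left, z up, the work surface at z = 0. Lengths are in m, angles in rad, forces in N, time in s.
With the tool pointing down it reaches from about 0.425 to 0.875 m from the base axis. Payload 4.7 kg.
Tool frame: the origin (TCP) lies on the centre line of the jaws, within the pads' length; the fingertips stand 14 mm ahead of it and the grasp point (between the pads) lies 5 mm behind it; z points along the fingers, y is the line along which they close (so a half turn about z gives the same grasp; the last joint's range is limited). The gripper opens to 87 mm and grips with 3 to 60 N. Pads are 19 mm wide; open, the fingers measure 117 mm over their backs; the gripper's body (75 mm by 190 mm) begins 51 mm behind the grasp point.
Start: joints at [1.161, 0.321, -0.07, 1.45, 0.023, 1.371, -0.057], TCP at [0.267, -0.593, 0.237] pointing down, gripper open.
Joint ranges: [-2.86, 2.86], [-0.3, 2.09], [-1.38, 1.24], [0.06, 2.45], [-1.56, 4.7], [0.09, 2.05], [-2.69, 2.69]. Speed limits (rad/s): [2.57, 2.57, 3.14, 3.14, 3.14, 3.14, 3.14].

## Interface

Orientations are given as a rotation vector (axis times angle).
In Python, from bench import * gives the robot as it stands.
- The arm moves only by the shell command python3 -m jog 'ROWS' [FORCE]. ROWS is JSON, a list of rows, each an object of numbers: "claw": the finger opening in mm, from 0 to 87; "dx", "dy", "dz": the shift along the tool's x, y, z in mm; "spin": the turn about the tool's z in degrees. In form: [{"claw": .., "dx": .., "dy": .., "dz": .., "spin": ..}, ...]. A call has 1 to 20 rows; each row is the pose to reach, as a shift and turn from the pose commanded when the call began, along the tool's axes at that moment; what a row does not reach only later rows make up. A row lasts 1/12 s, in which the tool goes at most 41.7 mm and 7.16 degrees, less where a joint would pass 70% of its speed; a pose out of reach is approached as far as the arm can. A call with a gripper value outside its range is refused whole. The fingers move at their own pace and stop on an object; FORCE is the grip in N (left out, the last holds). Time passes only in rows, so rows that repeat a pose let the fingers close. It gives the time, the measured TCP pose, the force, the opening and the grip force at its end, in the units of the state.
- get_state(): the state, without advancing time (a new reading comes with each control period).
- get_image(name): name is "scene" or "top"; returns a dict with "frame" (384x512x3 uint8, red, green, blue), "depth" (384x512 float32, m along the optical axis (not along the pixel's ray), 0 where there is no reading), "K" (3x3 intrinsics, pixels), "T" (4x4, takes a point from camera to world coordinates). Camera axes: x right, y down, z forward; pixel columns grow to the right and rows downward; lengths in m; the calibration is good to about 2 mm. A picture is of the moment at which its call begins.
- close_job(): hands the job in; it is judged then, once.
The state is a dict: "time": time; "joint_positions": joint angles; "qd": joint speeds; "joint_torque": joint torques, N m; "position": TCP position; "tool_rot": TCP orientation; "ft_force": force on the tool from outside, world axes, zero at the start; "torque": the same for the moment, N m; "grip_width": opening from 0.0 (shut) to 1.0 (fully open); "grip_force": force on a finger pad.
Only numpy, scipy, OpenCV 4.12 (cv2) and the standard library are available. Lean on these libraries where they do the work, as an engineer would, in place of code of your own. Each camera call takes 0.05 s, during which the arm holds its last target. There are 200 camera calls.

## Working session

There is one attempt and no reset: what is moved stays moved. The work goes in short steps, Python scripts to look and compute and a shell command to move; the robot and the scene stay as the last step left them, time stands still between calls to the robot, and variables do not carry over. Pictures are saved under pics/ and viewed, at most 10 in all, crops included, and the job is handed in when it is done.

```bash
mkdir -p pics; ls; python3 - <<'E'
from bench import *
import cv2,numpy as np
s=get_state();print(s)
for n in("scene","top"):
    i=get_image(n);np.savez(n+"0.npz",**i);cv2.imwrite(f"pics/{n}0.png",i["frame"][:,:,::-1]);print(n,i["K"].round(1).tolist(),i["T"].round(3).tolist())
E
```

```text
pics
{'time': 0.0, 'joint_positions': array([ 1.16111235,  0.32182361, -0.07007481,  1.4516611 ,  0.0225864 ,
        1.3708111 , -0.0569051 ]), 'qd': array([ 5.50530410e-04, -4.38606069e-05, -2.90298354e-03, -6.44719830e-04,
        1.40855716e-03, -1.18147647e-03,  1.15026930e-04]), 'joint_torque': array([-1.37132411e-04, -4.91295326e+01, -4.04005805e-01, -3.12535429e+01,
       -6.38553291e-02,  4.36813734e-02,  1.99695760e-04]), 'position': array([ 0.2670257 , -0.59204109,  0.235468  ]), 'tool_rot': array([-3.06951422e+00, -6.60338476e-01,  7.67782197e-04]), 'ft_force': array([-0.17042846,  0.39066869, -0.24330412]), 'torque': array([-0.01866924, -0.02727547,  0.00663163]), 'grip_force': 0.0, 'grip_width': 0.9996944490017534}
scene [[375.6, 0.0, 259.2], [0.0, 375.6, 194.4], [0.0, 0.0, 1.0]] [[-0.565, 0.678, -0.471, 0.998], [0.825, 0.47, -0.314, 0.033], [0.008, -0.565, -0.825, 0.776], [0.0, 0.0, 0.0, 1.0]]
top [[478.0, 0.0, 253.1], [0.0, 478.0, 193.1], [0.0, 0.0, 1.0]] [[-0.091, -0.831, 0.549, 0.109], [-0.996, 0.083, -0.04, -0.193], [-0.012, -0.55, -0.835, 0.806], [0.0, 0.0, 0.0, 1.0]]
```

View pics/scene0.png

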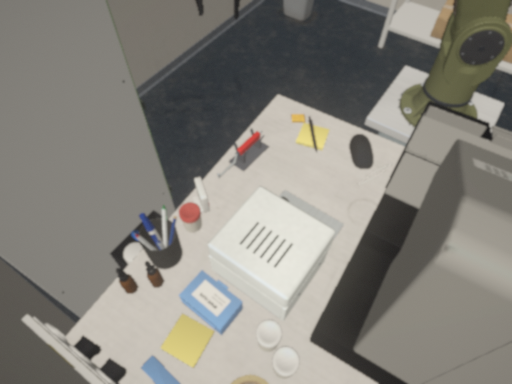

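View pics/top0.png

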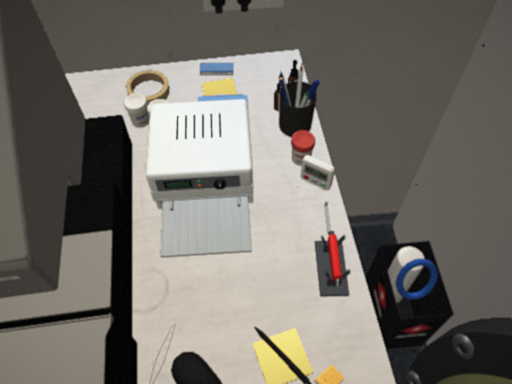

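The scene view shows the oven (270,245), with the hook on its stand at (245,148). The top view shows the shelf at (205,225), the red handle at (335,257), the timer at (318,172) and the pot at (303,147). Next I'll measure them.

```bash
cat > h.py <<'E'
import numpy as np,cv2
from bench import *
def cloud(i):
    d=i["depth"];v,u=np.indices(d.shape);K=i["K"]
    P=np.stack([(u-K[0,2])/K[0,0]*d,(v-K[1,2])/K[1,1]*d,d],-1)
    W=P@i["T"][:3,:3].T+i["T"][:3,3]; W[d==0]=np.nan; return W
def ray(i,uv,z):
    K=i["K"];uv=np.atleast_2d(uv).astype(float);r=np.c_[(uv[:,0]-K[0,2])/K[0,0],(uv[:,1]-K[1,2])/K[1,1],np.ones(len(uv))]@i["T"][:3,:3].T
    o=i["T"][:3,3];return o+r*((z-o[2])/r[:,2])[:,None]
def red(i):
    h=cv2.cvtColor(i["frame"],cv2.COLOR_RGB2HSV);return ((h[...,0]<8)|(h[...,0]>172))&(h[...,1]>150)&(h[...,2]>90)
E
python3 - <<'E'
from h import *
for n in("scene","top"):
    i=np.load(n+"0.npz");W=cloud(i)
    m=(abs(W[...,2]-.128)<.006)&(W[...,0]>.4)&(W[...,0]<1.1)&(abs(W[...,1])<.5)
    nl,l,st,c=cv2.connectedComponentsWithStats(m.astype(np.uint8));k=1+st[1:,4].argmax();P=W[l==k]
    r=cv2.minAreaRect((P[:,:2]*1000).astype(np.float32));print(n,"oven",len(P),r,cv2.boxPoints(r).tolist(),np.nanmedian(P[:,2]))
    nl,l,st,c=cv2.connectedComponentsWithStats(red(i).astype(np.uint8))
    for k in range(1,nl):
        if st[k,4]<15: continue
        v,u=np.where(l==k);P=W[l==k];Q=ray(i,np.c_[u,v],.055)
        r=cv2.minAreaRect((Q[:,:2]*1000).astype(np.float32));q=Q[:,:2]-Q[:,:2].mean(0);e=np.linalg.svd(q,full_matrices=False)[2][0]
        print(" red",st[k].tolist(),r,"zmax",np.nanpercentile(P[:,2],[5,50,95]).round(3),Q.mean(0).round(4),np.degrees(np.arctan(e[1]/e[0])).round(2))
E
```

```text
scene oven 7659 ((695.2050170898438, -137.4028778076172), (188.27679443359375, 176.56935119628906), 88.52197265625) [[604.5215454101562, -229.2327880859375], [781.0321655273438, -233.78713989257812], [785.8884887695312, -45.572967529296875], [609.3778686523438, -41.01861572265625]] 0.12666537906346798
 red [238, 133, 21, 20, 119] ((468.78717041015625, -355.5004577636719), (13.974323272705078, 78.04041290283203), 86.6621322631836) zmax [0.049 0.054 0.057] [ 0.4699 -0.3555  0.055 ] -2.77
top oven 7381 ((693.3738403320312, -137.19757080078125), (188.74526977539062, 179.50454711914062), 88.06464385986328) [[600.485595703125, -228.48526000976562], [779.8878173828125, -234.5474853515625], [786.2620849609375, -45.909881591796875], [606.85986328125, -39.84765625]] 0.1275281757911091
 red [292, 130, 22, 22, 380] ((721.040771484375, -340.4413146972656), (42.69303512573242, 55.45353698730469), 82.20335388183594) zmax [0.055 0.064 0.066] [ 0.7216 -0.3396  0.055 ] -11.8
 red [328, 234, 14, 46, 408] ((460.1313781738281, -356.4671936035156), (16.47140884399414, 85.69937133789062), 85.60296630859375) zmax [0.044 0.055 0.058] [ 0.4586 -0.3563  0.055 ] -4.67
```

```bash
cat >> h.py <<'E'
from scipy.spatial.transform import Rotation as R
def goal(xyz,yaw_deg):
    """shift/turn (tool axes, mm, deg) to bring TCP to xyz, tool x at world yaw"""
    s=get_state();M=R.from_rotvec(s["tool_rot"]).as_matrix()
    d=M.T@(np.array(xyz)-s["position"])*1000;y=np.degrees(np.arctan2(M[1,0],M[0,0]))
    print("d",d.round(1),"spin",round(y-yaw_deg,1),"yaw now",round(y,2),"tilt",round(np.degrees(np.arccos(-M[2,2])),2))
E
python3 - <<'E'
from h import *
for n in("scene","top"):
    i=np.load(n+"0.npz");W=cloud(i)
    m=red(i)&(W[...,2]>.053)&(W[...,0]<.55);Q=W[m];r=cv2.minAreaRect((Q[:,:2]*1000).astype(np.float32));print(n,len(Q),r)
    # dark stand base
    g=i["frame"].max(-1);near=(abs(W[...,0]-.464)<.08)&(abs(W[...,1]+.356)<.06)
    b=near&(g<110)&(W[...,2]<.02)&(W[...,2]>-.02)&~red(i);Q=W[b];r=cv2.minAreaRect((Q[:,:2]*1000).astype(np.float32));print(" stand",len(Q),r,np.nanpercentile(Q[:,2],[5,50,95]))
    near=(abs(W[...,0]-.59)<.06)&(abs(W[...,1]+.365)<.04)&(W[...,2]>.012);v,u=np.where(near);print(" rod",len(u),W[near][::6].round(3).tolist()[:14])
goal([.472,-.3565,.15],-4)
E
```

```text
scene 82 ((466.28021240234375, -357.03204345703125), (12.270220756530762, 72.13399505615234), 86.7688980102539)
 stand 254 ((464.6910095214844, -354.60479736328125), (29.1101131439209, 97.64569091796875), 87.66393280029297) [0.00229836 0.00483186 0.01540665]
 rod 115 [[0.533, -0.366, 0.024], [0.54, -0.364, 0.024], [0.548, -0.365, 0.024], [0.558, -0.366, 0.025], [0.557, -0.363, 0.023], [0.58, -0.367, 0.035], [0.583, -0.364, 0.037], [0.583, -0.365, 0.032], [0.579, -0.366, 0.024], [0.64, -0.389, 0.065], [0.631, -0.378, 0.063], [0.636, -0.377, 0.065], [0.64, -0.377, 0.065], [0.643, -0.377, 0.065]]
top 322 ((461.1993103027344, -357.6832275390625), (14.318984985351562, 81.1029281616211), 85.64397430419922)
 stand 984 ((466.4218444824219, -358.1798400878906), (51.48358917236328, 118.68338012695312), 85.25667572021484) [0.00316278 0.00559009 0.00895455]
 rod 542 [[0.649, -0.364, 0.068], [0.647, -0.376, 0.069], [0.647, -0.36, 0.067], [0.646, -0.372, 0.068], [0.649, -0.351, 0.063], [0.648, -0.365, 0.063], [0.644, -0.375, 0.067], [0.649, -0.354, 0.06], [0.643, -0.364, 0.066], [0.642, -0.375, 0.066], [0.641, -0.387, 0.065], [0.644, -0.361, 0.061], [0.638, -0.37, 0.068], [0.638, -0.382, 0.067]]
d [ 283.7 -130.3   85.7] spin 28.3 yaw now 24.28 tilt 0.1
```

```bash
python3 -m jog '[{"claw":60,"dx":90,"dy":-40,"dz":0,"spin":7},{"claw":60,"dx":120,"dy":-55,"dz":10,"spin":14},{"claw":60,"dx":150,"dy":-70,"dz":25,"spin":21},{"claw":60,"dx":185,"dy":-85,"dz":40,"spin":28},{"claw":60,"dx":220,"dy":-100,"dz":60,"spin":28.3},{"claw":60,"dx":250,"dy":-115,"dz":75,"spin":28.3},{"claw":60,"dx":283.4,"dy":-129,"dz":85,"spin":28.3},{"claw":60,"dx":283.4,"dy":-129,"dz":85,"spin":28.3},{"claw":60,"dx":283.4,"dy":-129,"dz":85,"spin":28.3},{"claw":60,"dx":283.4,"dy":-129,"dz":85,"spin":28.3}]' 50; python3 -c "
from h import *
goal([.4715,-.3578,.043],-4)"
```

```text
time: 0.93
position: [0.4738, -0.355, 0.1501]
tool_rot: [-3.138, 0.101, 0.003]
ft_force: [-0.7, -0.7, 0.4]
grip_width: 0.691
grip_force: 0.0
d [ -2.    3.2 107.1] spin 0.3 yaw now -3.67 tilt 0.17
```

```bash
python3 -m jog '[{"claw":60,"dx":-2,"dy":3,"dz":30,"spin":0},{"claw":60,"dx":-2,"dy":3,"dz":60,"spin":0},{"claw":60,"dx":-2,"dy":3,"dz":90,"spin":0},{"claw":60,"dx":-2,"dy":3,"dz":107,"spin":0},{"claw":60,"dx":-2,"dy":3,"dz":107,"spin":0},{"claw":60,"dx":-2,"dy":3,"dz":107,"spin":0}]' 50; python3 - <<'E'
from h import *
goal([.4715,-.3578,.043],-4)
for n in("scene","top"):
    i=get_image(n);np.savez(n+"1.npz",**i)
a=[cv2.resize(np.load("scene1.npz")["frame"][100:200,180:300],None,fx=3.3,fy=4.5),cv2.resize(np.load("top1.npz")["frame"][190:310,270:400],None,fx=3,fy=3.75)]
cv2.imwrite("pics/g1.png",np.hstack([cv2.resize(x,(395,450)) for x in a])[:,:,::-1])
E
```

```text
time: 1.43
position: [0.4689, -0.3624, 0.0441]
tool_rot: [-3.139, 0.113, 0.003]
ft_force: [0.2, -1.0, 0.6]
grip_width: 0.689
grip_force: 0.0
d [ 2.3 -4.7  1.1] spin -0.1 yaw now -4.14 tilt 0.11
```

View pics/g1.png

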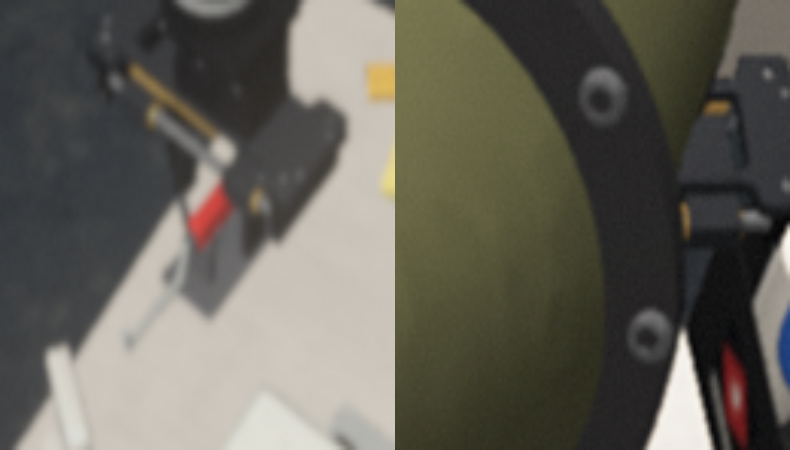

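The scene view (left half, ~(210,215)) shows the handle between the open fingers; the arm hides the top view. I'll correct by about 4 mm, then close.

```bash
python3 -m jog '[{"claw":60,"dx":2,"dy":-4,"dz":1,"spin":0},{"claw":60,"dx":2,"dy":-4,"dz":1,"spin":0},{"claw":60,"dx":2,"dy":-4,"dz":1,"spin":0}]' 50;python3 -m jog '[{"claw":10,"dx":0,"dy":0,"dz":0,"spin":0},{"claw":10,"dx":0,"dy":0,"dz":0,"spin":0},{"claw":10,"dx":0,"dy":0,"dz":0,"spin":0},{"claw":10,"dx":0,"dy":0,"dz":0,"spin":0},{"claw":10,"dx":0,"dy":0,"dz":0,"spin":0},{"claw":10,"dx":0,"dy":0,"dz":0,"spin":0},{"claw":10,"dx":0,"dy":0,"dz":0,"spin":0},{"claw":10,"dx":0,"dy":0,"dz":0,"spin":0}]' 50; python3 -c "
from h import *
print(get_state()['position']);goal([.4715,-.3578,.043],-4)"
```

```text
time: 1.78
position: [0.4735, -0.3574, 0.0448]
tool_rot: [3.139, -0.109, 0.003]
ft_force: [0.1, 0.4, -0.5]
grip_width: 0.689
grip_force: 0.0
time: 2.45
position: [0.4726, -0.3576, 0.0435]
tool_rot: [3.139, -0.11, -0.0]
ft_force: [0.4, -0.4, 0.3]
grip_width: 0.176
grip_force: 0.2
[ 0.4725724  -0.35757103  0.04351804]
d [-1.1  0.3  0.5] spin -0.0 yaw now -4.02 tilt 0.02
```

```bash
python3 -m jog '[{"claw":5,"dx":0,"dy":0,"dz":0,"spin":0},{"claw":5,"dx":0,"dy":0,"dz":0,"spin":0},{"claw":5,"dx":0,"dy":0,"dz":0,"spin":0},{"claw":5,"dx":0,"dy":0,"dz":0,"spin":0},{"claw":5,"dx":0,"dy":0,"dz":-3,"spin":0},{"claw":5,"dx":0,"dy":0,"dz":-15,"spin":0},{"claw":5,"dx":0,"dy":0,"dz":-35,"spin":0},{"claw":5,"dx":0,"dy":0,"dz":-60,"spin":0},{"claw":5,"dx":0,"dy":0,"dz":-90,"spin":0},{"claw":5,"dx":0,"dy":0,"dz":-90,"spin":0},{"claw":5,"dx":0,"dy":0,"dz":-90,"spin":0}]' 50; python3 - <<'E'
from h import *
c,s=np.cos(np.radians(-1.7)),np.sin(np.radians(-1.7))
def ov(x,y): return np.array([.605+c*x-s*y,-.1346+s*x+c*y])
# tip at oven (-35,+45): grip 111 back
p=ov(-.035-.112,.045);print(p);goal([*p,.12],-1.7)
E
```

```text
time: 3.37
position: [0.4741, -0.3583, 0.1368]
tool_rot: [3.137, -0.11, 0.007]
ft_force: [-0.1, -0.3, -1.6]
grip_width: 0.169
grip_force: 50.0
[ 0.45939968 -0.08525887]
d [ -33.9 -271.3   15.8] spin -2.3 yaw now -4.01 tilt 0.31
```

```bash
python3 -m jog '[{"claw":5,"dx":-5,"dy":-25,"dz":0,"spin":-1},{"claw":5,"dx":-10,"dy":-60,"dz":0,"spin":-2.3},{"claw":5,"dx":-15,"dy":-95,"dz":0,"spin":-2.3},{"claw":5,"dx":-20,"dy":-130,"dz":0,"spin":-2.3},{"claw":5,"dx":-25,"dy":-165,"dz":0,"spin":-2.3},{"claw":5,"dx":-30,"dy":-200,"dz":0,"spin":-2.3},{"claw":5,"dx":-34,"dy":-235,"dz":0,"spin":-2.3},{"claw":5,"dx":-34,"dy":-260,"dz":10,"spin":-2.3},{"claw":5,"dx":-34,"dy":-271,"dz":16,"spin":-2.3},{"claw":5,"dx":-34,"dy":-271,"dz":16,"spin":-2.3},{"claw":5,"dx":-34,"dy":-271,"dz":16,"spin":-2.3},{"claw":5,"dx":-34,"dy":-271,"dz":16,"spin":-2.3}]'; python3 - <<'E'
from h import *
goal([.4594,-.0853,.12],-1.7)
a=[]
for n in("scene","top"):
    i=get_image(n);np.savez(n+"2.npz",**i);a.append(i["frame"])
cv2.imwrite("pics/s2.png",np.hstack([cv2.resize(a[0][120:300,220:400],(400,400)),cv2.resize(a[1][130:330,110:310],(400,400))])[:,:,::-1])
E
```

```text
time: 4.37
position: [0.4574, -0.086, 0.1175]
tool_rot: [3.141, -0.049, -0.001]
ft_force: [0.7, -0.4, -0.3]
grip_width: 0.171
grip_force: 50.0
d [ 1.9 -0.8 -2.5] spin -0.1 yaw now -1.8 tilt 0.04
```

View pics/s2.png

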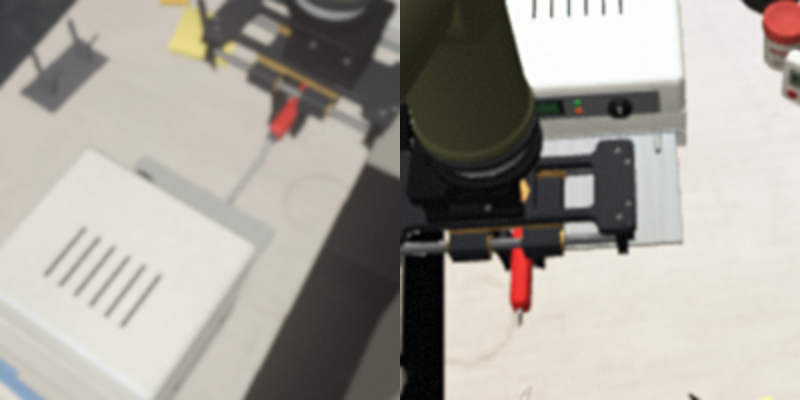

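Left half (scene): the hook tip shows at crop (230,203), about pixel (323,211), over the shelf's near side; the stand is empty and the dark spot is the front-panel knob. I'll measure the rod and tip from depth.

```bash
python3 - <<'E'
from h import *
i=np.load("scene2.npz");W=cloud(i)
m=(W[...,2]>.07)&(W[...,2]<.122)&(W[...,0]>.495)&(W[...,0]<.60)&(W[...,1]>-.14)&(W[...,1]<-.03)
P=W[m];P=P[P[:,0].argsort()];print(len(P));print(P[::max(1,len(P)//30)].round(4).tolist())
print(ray(i,[323.5,211],.112),ray(i,[323.5,211],.098))
M=R.from_rotvec(get_state()["tool_rot"]).as_matrix();o=get_state()["position"];g=((P-o)@M*1000);k=g[:,0]<95
print("rod fit in tool frame y=a x+b",np.polyfit(g[k,0],g[k,1],1),"last pts",g[-8:].round(1).tolist())
# shelf edges for oven frame check
for n in("scene","top"):
    i=np.load(n+"0.npz");W=cloud(i);s=(abs(W[...,2]-.006)<.004)&(W[...,0]>.49)&(W[...,0]<.60)&(W[...,1]>-.25)&(W[...,1]<-.02)
    c=i["frame"].astype(int);s&=(c.max(-1)<175)&(c[...,2]-c[...,0]>-6);nl,l,st,_=cv2.connectedComponentsWithStats(s.astype(np.uint8));k=1+st[1:,4].argmax();print(n,st[k,4],cv2.minAreaRect((W[l==k][:,:2]*1000).astype(np.float32)))
E
```

```text
103
[[0.4955, -0.0845, 0.119], [0.4972, -0.0835, 0.1181], [0.4986, -0.0859, 0.1215], [0.5011, -0.086, 0.1168], [0.5016, -0.088, 0.1159], [0.5026, -0.0892, 0.1124], [0.5038, -0.0882, 0.1108], [0.5045, -0.0867, 0.1052], [0.5053, -0.0886, 0.1046], [0.5062, -0.085, 0.1011], [0.5076, -0.0874, 0.1044], [0.5086, -0.0886, 0.1009], [0.5117, -0.0865, 0.0985], [0.5144, -0.0901, 0.0988], [0.5179, -0.0886, 0.1004], [0.5201, -0.0895, 0.0985], [0.5235, -0.088, 0.0998], [0.5256, -0.0861, 0.0962], [0.5293, -0.0873, 0.0997], [0.5315, -0.0861, 0.0995], [0.5339, -0.0897, 0.0995], [0.5369, -0.0904, 0.0986], [0.5394, -0.0891, 0.099], [0.542, -0.0871, 0.096], [0.5457, -0.0925, 0.096], [0.5468, -0.0873, 0.098], [0.5509, -0.0877, 0.0989], [0.553, -0.0893, 0.1002], [0.5568, -0.087, 0.0991], [0.5605, -0.0875, 0.0996], [0.5664, -0.0873, 0.1034], [0.5691, -0.0917, 0.095], [0.5697, -0.0896, 0.1134], [0.5701, -0.0884, 0.1072], [0.5703, -0.0904, 0.1058]]
[[ 0.57806411 -0.08597689  0.112     ]] [[ 0.56920139 -0.08847665  0.098     ]]
rod fit in tool frame y=a x+b [ 0.00845281 -0.62227202] last pts [[112.0, 2.2, 18.5], [112.0, -0.3, 4.3], [112.1, 1.2, 9.5], [112.4, -0.1, 15.8], [112.4, -1.6, 10.5], [112.4, -0.7, 19.2], [112.4, -2.2, 13.8], [112.7, 0.4, 12.0]]
scene 1 ((527.420166015625, -213.0496826171875), (0.0, 0.0), 0.0)
top 122 ((515.2893676757812, -146.5927734375), (135.89833068847656, 10.610631942749023), 88.2910385131836)
```

```bash
cat >> h.py <<'E'
TX=.111
def tipgoal(x,y,ztip,yaw=-1.7):
    """goal for hook post at oven (x,y) mm, post top at height ztip mm; prints present tip too"""
    c,s=np.cos(np.radians(-1.7)),np.sin(np.radians(-1.7));A=np.array([[c,-s],[s,c]]);o=np.array([.605,-.1346])
    st=get_state();M=R.from_rotvec(st["tool_rot"]).as_matrix();t=st["position"]+M[:,0]*TX
    print("tip now oven",(A.T@(t[:2]-o)*1000).round(1),"ztop",round(t[2]*1000-5.5,1),"F oven",(A.T@st["ft_force"][:2]).round(2),round(st["ft_force"][2],2),"t",round(st["time"],2))
    p=o+A@np.array([x,y])/1000-TX*np.array([np.cos(np.radians(yaw)),np.sin(np.radians(yaw))]);goal([*p,(ztip+5.5)/1000],yaw)
E
python3 -c "
from h import *
tipgoal(-30,48,38);tipgoal(38,48,38)"
```

```text
tip now oven [-37.6  43.6] ztop 112.2 F oven [0.78 0.4 ] -1.05 t 4.47
d [ 7.6 -4.1 74.2] spin -0.2 yaw now -1.87 tilt 0.02
tip now oven [-37.6  43.6] ztop 112.2 F oven [0.78 0.4 ] -1.05 t 4.47
d [75.6 -4.3 74.2] spin -0.2 yaw now -1.87 tilt 0.02
```

```bash
python3 -m jog '[{"claw":5,"dx":2,"dy":-4,"dz":20,"spin":0},{"claw":5,"dx":4,"dy":-4,"dz":45,"spin":0},{"claw":5,"dx":4,"dy":-4,"dz":65,"spin":0},{"claw":5,"dx":4,"dy":-4,"dz":74,"spin":0},{"claw":5,"dx":4,"dy":-4,"dz":74,"spin":0},{"claw":5,"dx":4,"dy":-4,"dz":74,"spin":0}]'; python3 -c "
from h import *
tipgoal(38,48,38)"; python3 -m jog '[{"claw":5,"dx":5,"dy":0,"dz":0,"spin":0},{"claw":5,"dx":15,"dy":0,"dz":0,"spin":0},{"claw":5,"dx":22,"dy":0,"dz":0,"spin":0},{"claw":5,"dx":29,"dy":0,"dz":0,"spin":0},{"claw":5,"dx":34,"dy":0,"dz":0,"spin":0},{"claw":5,"dx":34,"dy":0,"dz":0,"spin":0},{"claw":5,"dx":34,"dy":0,"dz":0,"spin":0}]'; python3 -c "
from h import *
tipgoal(38,48,38)"
```

```text
time: 4.97
position: [0.4619, -0.0814, 0.0438]
tool_rot: [-3.141, 0.049, 0.0]
ft_force: [-0.1, -0.5, -0.7]
grip_width: 0.166
grip_force: 50.0
tip now oven [-33.6  48.7] ztop 38.3 F oven [-0.13 -0.51] -0.65 t 4.97
d [71.6  0.8  0.3] spin -0.1 yaw now -1.78 tilt 0.02
time: 5.55
position: [0.496, -0.0817, 0.0435]
tool_rot: [-3.141, 0.047, 0.001]
ft_force: [-0.0, -0.4, -1.1]
grip_width: 0.161
grip_force: 50.0
tip now oven [ 0.5 49.7] ztop 37.9 F oven [ 0.01 -0.41] -1.14 t 5.55
d [37.5  1.7 -0. ] spin 0.0 yaw now -1.7 tilt 0.02
```

```bash
python3 -m jog '[{"claw":5,"dx":5,"dy":1,"dz":0,"spin":0},{"claw":5,"dx":10,"dy":1,"dz":0,"spin":0},{"claw":5,"dx":15,"dy":1,"dz":0,"spin":0},{"claw":5,"dx":19,"dy":1,"dz":0,"spin":0},{"claw":5,"dx":23,"dy":1,"dz":0,"spin":0},{"claw":5,"dx":26,"dy":1,"dz":0,"spin":0},{"claw":5,"dx":29,"dy":1,"dz":0,"spin":0},{"claw":5,"dx":32,"dy":1,"dz":0,"spin":0},{"claw":5,"dx":35,"dy":1,"dz":0,"spin":0},{"claw":5,"dx":37,"dy":1,"dz":0,"spin":0},{"claw":5,"dx":37,"dy":1,"dz":0,"spin":0},{"claw":5,"dx":37,"dy":1,"dz":0,"spin":0}]'; python3 -c "
from h import *
tipgoal(38,10,38)"; python3 -m jog '[{"claw":5,"dx":0,"dy":1,"dz":0,"spin":0},{"claw":5,"dx":0,"dy":3,"dz":0,"spin":0},{"claw":5,"dx":0,"dy":5,"dz":0,"spin":0},{"claw":5,"dx":0,"dy":7,"dz":0,"spin":0},{"claw":5,"dx":0,"dy":9,"dz":0,"spin":0}]'; python3 -c "
from h import *
tipgoal(38,10,38)"
```

```text
time: 6.55
position: [0.5327, -0.0839, 0.0435]
tool_rot: [3.141, -0.047, -0.0]
ft_force: [0.4, -0.8, -1.1]
grip_width: 0.168
grip_force: 50.0
tip now oven [37.2 48.5] ztop 38.0 F oven [ 0.38 -0.75] -1.12 t 6.55
d [ 0.8 38.5 -0. ] spin -0.0 yaw now -1.71 tilt 0.02
time: 6.97
position: [0.5324, -0.0933, 0.0436]
tool_rot: [3.141, -0.047, -0.0]
ft_force: [0.3, -0.2, -1.0]
grip_width: 0.168
grip_force: 50.0
tip now oven [37.2 39.1] ztop 38.1 F oven [ 0.28 -0.16] -1.04 t 6.97
d [ 0.8 29.1  0.1] spin -0.0 yaw now -1.73 tilt 0.01
```

```bash
python3 -m jog '[{"claw":5,"dx":0,"dy":2,"dz":0,"spin":0},{"claw":5,"dx":0,"dy":4,"dz":0,"spin":0},{"claw":5,"dx":0,"dy":6,"dz":0,"spin":0}]'; python3 -m jog '[{"claw":5,"dx":0,"dy":2,"dz":0,"spin":0},{"claw":5,"dx":0,"dy":4,"dz":0,"spin":0},{"claw":5,"dx":0,"dy":6,"dz":0,"spin":0}]'; python3 -m jog '[{"claw":5,"dx":0,"dy":2,"dz":0,"spin":0},{"claw":5,"dx":0,"dy":4,"dz":0,"spin":0},{"claw":5,"dx":0,"dy":6,"dz":0,"spin":0}]'; python3 -c "
from h import *
tipgoal(38,10,38)"
```

```text
time: 7.22
position: [0.5318, -0.0974, 0.0433]
tool_rot: [-3.14, 0.044, 0.002]
ft_force: [-2.2, 5.0, -1.5]
grip_width: 0.169
grip_force: 50.3
time: 7.47
position: [0.5312, -0.1041, 0.0428]
tool_rot: [-3.141, 0.045, 0.003]
ft_force: [-0.9, 1.6, -5.1]
grip_width: 0.171
grip_force: 50.0
time: 7.72
position: [0.5318, -0.1113, 0.0433]
tool_rot: [3.141, -0.048, -0.0]
ft_force: [0.8, 3.2, -4.6]
grip_width: 0.166
grip_force: 50.1
tip now oven [37.2 21. ] ztop 37.8 F oven [0.68 3.25] -4.64 t 7.72
d [ 0.8 11.1 -0.2] spin -0.0 yaw now -1.73 tilt 0.01
```

```bash
python3 -m jog '[{"claw":5,"dx":0,"dy":-3,"dz":0,"spin":0},{"claw":5,"dx":0,"dy":-5,"dz":0,"spin":0},{"claw":5,"dx":0,"dy":-5,"dz":0,"spin":0}]'; python3 -m jog '[{"claw":5,"dx":0,"dy":0,"dz":-1.5,"spin":0},{"claw":5,"dx":0,"dy":0,"dz":-3,"spin":0},{"claw":5,"dx":0,"dy":0,"dz":-3,"spin":0}]'; python3 -m jog '[{"claw":5,"dx":0,"dy":2,"dz":0,"spin":0},{"claw":5,"dx":0,"dy":4,"dz":0,"spin":0},{"claw":5,"dx":0,"dy":6,"dz":0,"spin":0}]'; python3 -c "
from h import *
tipgoal(38,10,38)"
```

```text
time: 7.97
position: [0.5324, -0.1062, 0.0438]
tool_rot: [3.141, -0.048, 0.001]
ft_force: [0.1, -0.5, -4.0]
grip_width: 0.169
grip_force: 50.0
time: 8.22
position: [0.5324, -0.1062, 0.0468]
tool_rot: [3.141, -0.048, 0.001]
ft_force: [2.2, -0.4, -5.0]
grip_width: 0.165
grip_force: 50.0
time: 8.47
position: [0.5312, -0.1116, 0.0463]
tool_rot: [-3.141, 0.046, 0.003]
ft_force: [-0.2, 1.0, -3.5]
grip_width: 0.168
grip_force: 50.0
tip now oven [36.5 20.9] ztop 40.6 F oven [-0.22  0.96] -3.46 t 8.47
d [ 1.5 10.8  2.8] spin 0.0 yaw now -1.68 tilt 0.1
```

```bash
python3 -m jog '[{"claw":5,"dx":0,"dy":-3,"dz":0,"spin":0},{"claw":5,"dx":0,"dy":-6,"dz":0,"spin":0},{"claw":5,"dx":0,"dy":-6,"dz":1.5,"spin":0},{"claw":5,"dx":0,"dy":-6,"dz":3,"spin":0},{"claw":5,"dx":0,"dy":-6,"dz":3,"spin":0}]'; python3 -m jog '[{"claw":5,"dx":0,"dy":-4,"dz":0,"spin":0},{"claw":5,"dx":0,"dy":-9,"dz":0,"spin":0},{"claw":5,"dx":0,"dy":-14,"dz":0,"spin":0},{"claw":5,"dx":0,"dy":-14,"dz":0,"spin":0},{"claw":5,"dx":0,"dy":-14,"dz":0,"spin":0}]'; cat >> h.py <<'E'
def rod(tag):
    i=get_image("scene");np.savez(tag+".npz",**i);W=cloud(i);st=get_state();M=R.from_rotvec(st["tool_rot"]).as_matrix();g=(W-st["position"])@M*1000
    m=(g[...,0]>55)&(g[...,0]<105)&(abs(g[...,1])<14)&(g[...,2]>-5)&(g[...,2]<30)&(W[...,2]>.012)&(W[...,0]<.60)
    P=g[m];P=P[P[:,0].argsort()];k=slice(0,len(P));print("rod n",len(P),"x",P[[0,-1],0].round(0),"y fit",np.polyfit(P[:,0],P[:,1],1).round(3),"z fit",np.polyfit(P[:,0],P[:,2],1).round(3),"y@85",np.polyval(np.polyfit(P[:,0],P[:,1],1),85).round(2))
    return P
E
python3 -c "
from h import *
tipgoal(38,10,38);rod('s3')
"
```

```text
time: 8.88
position: [0.533, -0.1057, 0.0438]
tool_rot: [3.141, -0.046, 0.003]
ft_force: [1.7, 0.4, -1.3]
grip_width: 0.164
grip_force: 50.0
time: 9.3
position: [0.5322, -0.0908, 0.0435]
tool_rot: [-3.141, 0.045, 0.001]
ft_force: [-0.0, -0.4, -1.1]
grip_width: 0.167
grip_force: 50.0
tip now oven [36.9 41.7] ztop 37.9 F oven [-0.01 -0.36] -1.09 t 9.3
d [ 1.1 31.6 -0. ] spin 0.1 yaw now -1.64 tilt 0.06Traceback (most recent call last):
  File "<string>", line 3, in <module>
    tipgoal(38,10,38);rod('s3')
                      ~~~^^^^^^
  File "h.py", line 28, in rod
    P=g[m];P=P[P[:,0].argsort()];k=slice(0,len(P));print("rod n",len(P),"x",P[[0,-1],0].round(0),"y fit",np.polyfit(P[:,0],P[:,1],1).round(3),"z fit",np.polyfit(P[:,0],P[:,2],1).round(3),"y@85",np.polyval(np.polyfit(P[:,0],P[:,1],1),85).round(2))
                                                                            ~^^^^^^^^^^
IndexError: index 0 is out of bounds for axis 0 with size 0
```

```bash
python3 -m jog '[{"claw":5,"dx":-10,"dy":-6,"dz":0,"spin":0},{"claw":5,"dx":-30,"dy":-6,"dz":0,"spin":0},{"claw":5,"dx":-50,"dy":-6,"dz":0,"spin":0},{"claw":5,"dx":-70,"dy":-6,"dz":0,"spin":0},{"claw":5,"dx":-85,"dy":-6,"dz":0,"spin":0},{"claw":5,"dx":-85,"dy":-6,"dz":0,"spin":0},{"claw":5,"dx":-85,"dy":-6,"dz":0,"spin":0}]';  python3 -c "
from h import *
tipgoal(38,10,38);P=rod('s3');print(P[::4].round(1).tolist())
"
```

```text
time: 9.93
position: [0.4477, -0.0833, 0.0438]
tool_rot: [3.141, -0.047, 0.001]
ft_force: [0.5, -0.5, -1.3]
grip_width: 0.166
grip_force: 50.0
tip now oven [-47.8  46.6] ztop 38.4 F oven [ 0.53 -0.44] -1.28 t 9.93
d [85.8 36.6  0.4] spin -0.0 yaw now -1.71 tilt 0.05
rod n 43 x [56. 99.] y fit [0.002 0.275] z fit [ 0.019 18.499] y@85 0.47
[[55.9, -2.1, 21.7], [59.8, 1.4, 20.1], [65.1, -1.5, 19.4], [69.1, -1.8, 23.0], [73.5, -0.7, 18.1], [77.0, -0.1, 18.7], [81.6, 2.4, 19.4], [84.5, 3.2, 20.8], [89.1, 0.5, 21.1], [93.1, -2.1, 22.2], [97.3, 1.2, 19.8]]
```

```bash
python3 -c "
from h import *
st=get_state();M=R.from_rotvec(st['tool_rot']).as_matrix()
for f in ('s3','scene2'):
    W=cloud(np.load(f+'.npz'))
    o=st['position'] if f=='s3' else np.array([.4574,-.086,.1175])
    g=(W-o)@M*1000
    for a,b in((60,80),(80,105),(105,118)):
        m=(g[...,0]>a)&(g[...,0]<b)&(abs(g[...,1])<9)&(g[...,2]>0)&(g[...,2]<25);P=g[m];print(f,a,len(P),np.percentile(P,[5,50,95],axis=0).round(1).tolist())
"
```

```text
s3 60 19 [[62.1, -1.9, 17.8], [70.3, 0.1, 19.4], [79.0, 3.2, 21.7]]
s3 80 19 [[82.5, -1.7, 18.4], [90.7, 0.5, 20.4], [98.5, 3.2, 22.3]]
s3 105 1 [[106.4, 0.1, 10.7], [106.4, 0.1, 10.7], [106.4, 0.1, 10.7]]
scene2 60 23 [[61.7, -1.9, 17.4], [69.8, 0.4, 18.9], [79.4, 3.5, 20.7]]
scene2 80 23 [[82.2, -1.9, 16.8], [91.5, 0.1, 18.7], [100.5, 3.0, 21.7]]
scene2 105 15 [[107.7, -2.0, 6.4], [112.3, -0.1, 13.8], [112.8, 2.7, 21.6]]
```

```bash
sed -i 's/\*1000-5.5,1/*1000-7.5,1/; s/ztip+5.5/ztip+7.5/' h.py; python3 -m jog '[{"claw":5,"dx":10,"dy":0,"dz":-5,"spin":0},{"claw":5,"dx":25,"dy":0,"dz":-5,"spin":0},{"claw":5,"dx":40,"dy":0,"dz":-5,"spin":0},{"claw":5,"dx":55,"dy":0,"dz":-5,"spin":0},{"claw":5,"dx":68,"dy":0,"dz":-5,"spin":0},{"claw":5,"dx":78,"dy":0,"dz":-5,"spin":0},{"claw":5,"dx":85,"dy":0,"dz":-5,"spin":0},{"claw":5,"dx":85,"dy":0,"dz":-5,"spin":0},{"claw":5,"dx":85,"dy":5,"dz":-5,"spin":0},{"claw":5,"dx":85,"dy":10,"dz":-5,"spin":0}]' 60; python3 -c "
from h import *
tipgoal(38,30,41)";  python3 -m jog '[{"claw":5,"dx":0,"dy":1,"dz":0,"spin":0},{"claw":5,"dx":0,"dy":2,"dz":0,"spin":0},{"claw":5,"dx":0,"dy":3,"dz":0,"spin":0},{"claw":5,"dx":0,"dy":4,"dz":0,"spin":0},{"claw":5,"dx":0,"dy":5,"dz":0,"spin":0}]'; python3 -m jog '[{"claw":5,"dx":0,"dy":1,"dz":0,"spin":0},{"claw":5,"dx":0,"dy":2,"dz":0,"spin":0},{"claw":5,"dx":0,"dy":3,"dz":0,"spin":0},{"claw":5,"dx":0,"dy":4,"dz":0,"spin":0},{"claw":5,"dx":0,"dy":5,"dz":0,"spin":0}]'; python3 -c "
from h import *
tipgoal(38,10,41)"
```

```text
time: 10.82
position: [0.5316, -0.0953, 0.0482]
tool_rot: [-3.14, 0.044, 0.002]
ft_force: [0.0, 4.2, -0.3]
grip_width: 0.168
grip_force: 60.2
tip now oven [36.5 37.3] ztop 40.6 F oven [-0.1   4.18] -0.34 t 10.82
d [ 1.5  7.2 -0.3] spin 0.1 yaw now -1.62 tilt 0.09
time: 11.23
position: [0.5308, -0.0979, 0.0481]
tool_rot: [-3.138, 0.041, 0.004]
ft_force: [-1.6, 7.7, -0.6]
grip_width: 0.167
grip_force: 60.6
time: 11.65
position: [0.5301, -0.101, 0.0478]
tool_rot: [-3.137, 0.038, 0.007]
ft_force: [-3.0, 10.7, -0.7]
grip_width: 0.168
grip_force: 61.5
tip now oven [35.1 32. ] ztop 39.9 F oven [-3.34 10.62] -0.68 t 11.65
d [ 2.7 21.4 -0.8] spin 0.3 yaw now -1.38 tilt 0.36
```

```bash
python3 -m jog '[{"claw":5,"dx":0,"dy":-10,"dz":0,"spin":0},{"claw":5,"dx":0,"dy":-22,"dz":0,"spin":0},{"claw":5,"dx":0,"dy":-27,"dz":0,"spin":0},{"claw":5,"dx":4,"dy":-27,"dz":0,"spin":0},{"claw":5,"dx":8,"dy":-27,"dz":0,"spin":0},{"claw":5,"dx":8,"dy":-27,"dz":0,"spin":0}]' 60; python3 -c "
from h import *
tipgoal(48,48,41)"
```

```text
time: 12.15
position: [0.5422, -0.0804, 0.0489]
tool_rot: [3.14, -0.049, 0.003]
ft_force: [0.3, -0.4, -1.1]
grip_width: 0.17
grip_force: 60.0
tip now oven [46.6 52.1] ztop 41.6 F oven [ 0.28 -0.35] -1.06 t 12.15
d [1.4 4.3 0.4] spin -0.1 yaw now -1.79 tilt 0.11
```

```bash
python3 -m jog '[{"claw":5,"dx":0.5,"dy":2,"dz":0.5,"spin":0},{"claw":5,"dx":0.5,"dy":4,"dz":0.5,"spin":0},{"claw":5,"dx":0.5,"dy":4,"dz":0.5,"spin":0}]'
for k in 1 2 3 4 5; do python3 -m jog '[{"claw":5,"dx":0,"dy":1,"dz":0,"spin":0},{"claw":5,"dx":0,"dy":2,"dz":0,"spin":0}]' >/dev/null; python3 -c "
from h import *
tipgoal(48,48,41)" | head -1; done
```

```text
time: 12.4
position: [0.5411, -0.0845, 0.0479]
tool_rot: [3.141, -0.05, -0.001]
ft_force: [1.0, 0.1, -0.7]
grip_width: 0.169
grip_force: 60.0
tip now oven [45.6 47.2] ztop 40.4 F oven [-0.69  0.05] -1.45 t 12.57
tip now oven [45.7 45.3] ztop 40.6 F oven [-0.2   0.12] -0.93 t 12.73
tip now oven [45.8 43.4] ztop 40.6 F oven [ 0.76 -0.  ] -1.44 t 12.9
tip now oven [45.8 41.4] ztop 40.6 F oven [ 0.37 -1.04] -1.81 t 13.07
tip now oven [45.8 40. ] ztop 40.6 F oven [-0.48  0.78] -0.7 t 13.23
```

```bash

for k in 1 2 3 4; do python3 -m jog '[{"claw":5,"dx":0,"dy":1,"dz":0,"spin":0}]' >/dev/null; python3 -c "
from h import *
tipgoal(48,48,41)" | head -1; done
```

```text
tip now oven [45.8 39.6] ztop 40.5 F oven [0.29 2.77] -0.33 t 13.32
tip now oven [45.8 39. ] ztop 40.5 F oven [-0.47  4.71] -0.27 t 13.4
tip now oven [45.7 38.4] ztop 40.4 F oven [-0.71  5.65] -0.44 t 13.48
tip now oven [45.7 37.9] ztop 40.4 F oven [-0.45  6.73] 0.16 t 13.57
```

```bash
python3 -m jog '[{"claw":5,"dx":0,"dy":-4,"dz":0,"spin":0},{"claw":5,"dx":0,"dy":-8,"dz":0,"spin":0},{"claw":5,"dx":0,"dy":-8,"dz":4,"spin":0},{"claw":5,"dx":0,"dy":-8,"dz":8,"spin":0},{"claw":5,"dx":0,"dy":-8,"dz":12,"spin":0},{"claw":5,"dx":0,"dy":-8,"dz":12,"spin":0},{"claw":5,"dx":0,"dy":-8,"dz":12,"spin":0}]' 60; python3 -c "
from h import *
tipgoal(46.5,24.5,29.5)"
```

```text
time: 14.15
position: [0.5406, -0.0897, 0.0355]
tool_rot: [3.141, -0.048, -0.002]
ft_force: [0.6, -0.1, -0.0]
grip_width: 0.163
grip_force: 60.0
tip now oven [45.3 42.8] ztop 27.9 F oven [ 0.57 -0.12] -0.04 t 14.15
d [ 1.2 18.4 -1.5] spin -0.1 yaw now -1.76 tilt 0.06
```

```bash
python3 -m jog '[{"claw":5,"dx":1,"dy":4,"dz":-1,"spin":0},{"claw":5,"dx":1,"dy":8,"dz":-1,"spin":0},{"claw":5,"dx":1,"dy":12,"dz":-1,"spin":0},{"claw":5,"dx":1,"dy":16,"dz":-1,"spin":0},{"claw":5,"dx":1,"dy":18,"dz":-1,"spin":0},{"claw":5,"dx":1,"dy":18,"dz":-1,"spin":0},{"claw":5,"dx":1,"dy":18,"dz":-1,"spin":0}]' ; python3 -c "
from h import *
tipgoal(46.5,24.5,41)"
for k in 1 2 3; do python3 -m jog '[{"claw":5,"dx":0,"dy":0,"dz":-1,"spin":0},{"claw":5,"dx":0,"dy":0,"dz":-2,"spin":0}]' >/dev/null; python3 -c "
from h import *
tipgoal(46,24,41)" | head -1; done
```

```text
time: 14.73
position: [0.5415, -0.1074, 0.0371]
tool_rot: [3.141, -0.048, 0.0]
ft_force: [-0.6, -0.0, -1.6]
grip_width: 0.168
grip_force: 60.0
tip now oven [46.8 25.2] ztop 29.6 F oven [-0.59 -0.02] -1.65 t 14.73
d [ -0.3   0.8 -11.4] spin -0.0 yaw now -1.74 tilt 0.0
tip now oven [46.7 25.8] ztop 31.5 F oven [-0.44  0.06] -1.35 t 14.9
tip now oven [46.8 25.7] ztop 33.7 F oven [-0.15  0.35] 0.0 t 15.07
tip now oven [46.8 25.5] ztop 35.7 F oven [ 0.21 -0.32] -1.7 t 15.23
```

```bash

for k in 1 2 3; do python3 -m jog '[{"claw":5,"dx":0,"dy":0,"dz":-1,"spin":0},{"claw":5,"dx":0,"dy":0,"dz":-2,"spin":0}]' >/dev/null; python3 -c "
from h import *
tipgoal(46,24,41)" | head -1; done
```

```text
tip now oven [46.8 25.5] ztop 37.7 F oven [-0.09 -0.4 ] -0.7 t 15.4
tip now oven [46.8 25.4] ztop 39.7 F oven [-0.69 -0.52] -1.6 t 15.57
tip now oven [46.8 25.5] ztop 41.6 F oven [ 0.56 -0.25] -1.0 t 15.73
```

```bash

for k in 1 2 3; do python3 -m jog '[{"claw":5,"dx":-1,"dy":0.2,"dz":0,"spin":0},{"claw":5,"dx":-2,"dy":0.5,"dz":0,"spin":0}]' >/dev/null; python3 -c "
from h import *
tipgoal(46,24,41)" | head -1; done
```

```text
tip now oven [44.8 25. ] ztop 41.6 F oven [-0.23 -0.52] -1.17 t 15.9
tip now oven [42.6 24.4] ztop 41.4 F oven [-0.64 -0.16] -1.62 t 16.07
tip now oven [40.6 23.9] ztop 41.5 F oven [ 0.42 -0.32] -1.11 t 16.23
```

```bash

for k in 1 2 3 4; do python3 -m jog '[{"claw":5,"dx":-1,"dy":0.5,"dz":0,"spin":0},{"claw":5,"dx":-2,"dy":1,"dz":0,"spin":0}]' >/dev/null; python3 -c "
from h import *
tipgoal(46,24,41)" | head -1; done
```

```text
tip now oven [39.4 23.1] ztop 41.9 F oven [1.99 1.05] -1.65 t 16.4
tip now oven [37.6 22.2] ztop 42.1 F oven [2.02 1.39] -1.66 t 16.57
tip now oven [35.4 20.9] ztop 42.0 F oven [3.12 0.08] -1.35 t 16.73
tip now oven [33.2 19.7] ztop 42.0 F oven [ 4.43 -0.23] -1.48 t 16.9
```

```bash

python3 -m jog '[{"claw":5,"dx":-2,"dy":2,"dz":0,"spin":0},{"claw":5,"dx":-3.5,"dy":4,"dz":0,"spin":0},{"claw":5,"dx":-5,"dy":6,"dz":0,"spin":0}]' >/dev/null; python3 -c "
from h import *
tipgoal(46,24,41)" | head -1;python3 -m jog '[{"claw":5,"dx":-1.2,"dy":2,"dz":0.3,"spin":0},{"claw":5,"dx":-2.2,"dy":4,"dz":0.5,"spin":0},{"claw":5,"dx":-3,"dy":6,"dz":0.5,"spin":0}]' >/dev/null; python3 -c "
from h import *
tipgoal(46,24,41)" | head -1;python3 -m jog '[{"claw":5,"dx":-0.5,"dy":2,"dz":0,"spin":0},{"claw":5,"dx":-1,"dy":4,"dz":0,"spin":0},{"claw":5,"dx":-1.4,"dy":6,"dz":0,"spin":0}]' >/dev/null; python3 -c "
from h import *
tipgoal(46,24,41)" | head -1
```

```text
tip now oven [28.  13.7] ztop 41.9 F oven [3.4  0.94] -0.66 t 17.15
tip now oven [24.7  8.1] ztop 41.1 F oven [3.39 1.87] -2.45 t 17.4
tip now oven [23.3  2.2] ztop 40.9 F oven [3.16 2.41] -0.77 t 17.65
```

```bash

python3 -m jog '[{"claw":5,"dx":-0.5,"dy":1.5,"dz":0,"spin":0},{"claw":5,"dx":-1,"dy":3,"dz":0,"spin":0},{"claw":5,"dx":-2,"dy":3,"dz":0,"spin":0}]' >/dev/null; python3 -c "
from h import *
tipgoal(46,24,41)" | head -1;for k in 1 2 3; do python3 -m jog '[{"claw":5,"dx":-1,"dy":0,"dz":0,"spin":0},{"claw":5,"dx":-2,"dy":0,"dz":0,"spin":0}]' >/dev/null; python3 -c "
from h import *
tipgoal(46,24,41)" | head -1;done
```

```text
tip now oven [21.9 -1.1] ztop 41.3 F oven [6.27 2.54] -1.69 t 17.9
tip now oven [20.4 -1.1] ztop 41.6 F oven [5.97 0.91] -2.03 t 18.07
tip now oven [18.4 -1.5] ztop 41.8 F oven [5.53 0.74] 0.36 t 18.23
tip now oven [17.3 -1.6] ztop 42.3 F oven [7.35 0.49] -1.39 t 18.4
```

```bash

for k in 1 2 3 4 5; do python3 -m jog '[{"claw":5,"dx":-1,"dy":0,"dz":0.15,"spin":0},{"claw":5,"dx":-2,"dy":0,"dz":0.3,"spin":0}]' >/dev/null; python3 -c "
from h import *
tipgoal(46,24,41)" | head -1;done
```

```text
tip now oven [15.8 -1.6] ztop 42.4 F oven [7.25 0.92] -0.88 t 18.57
tip now oven [13.5 -1.4] ztop 42.0 F oven [5.87 1.21] 0.57 t 18.73
tip now oven [10.7 -1.3] ztop 41.2 F oven [4.35 1.52] 0.97 t 18.9
tip now oven [ 8.  -1.1] ztop 40.4 F oven [3.94 1.83] 0.94 t 19.07
tip now oven [ 4.8 -1.2] ztop 39.3 F oven [3.68 1.  ] -0.41 t 19.23
```

```bash

for k in 1 2 3 4 5; do python3 -m jog '[{"claw":5,"dx":-1.5,"dy":0,"dz":-0.2,"spin":0},{"claw":5,"dx":-3,"dy":0,"dz":-0.3,"spin":0},{"claw":5,"dx":-4.5,"dy":0,"dz":-0.3,"spin":0}]' >/dev/null; python3 -c "
from h import *
tipgoal(46,24,41)" | head -1;done
```

```text
tip now oven [ 0.8 -1.2] ztop 39.7 F oven [4.83 0.09] -1.53 t 19.48
tip now oven [-3.9 -1.1] ztop 39.9 F oven [5.32 0.68] -2.05 t 19.73
tip now oven [-8.7 -1.1] ztop 40.1 F oven [4.41 0.98] -1.96 t 19.98
tip now oven [-13.2  -1. ] ztop 40.4 F oven [3.31 0.92] -1.98 t 20.23
tip now oven [-17.7  -1. ] ztop 40.7 F oven [3.48 0.79] -2.41 t 20.48
```

```bash

for k in 1 2 3 4 5 6 7 8 9; do python3 -m jog '[{"claw":5,"dx":-1.5,"dy":0,"dz":0,"spin":0},{"claw":5,"dx":-3,"dy":0,"dz":0,"spin":0},{"claw":5,"dx":-4.5,"dy":0,"dz":0,"spin":0}]' >/dev/null; python3 -c "
from h import *
tipgoal(46,24,41)" | head -1;done; python3 - <<'E'
from h import *
for n in("scene","top"):
    i=get_image(n);np.savez(n+"4.npz",**i)
a=[np.load("scene4.npz")["frame"][120:300,220:400],np.load("top4.npz")["frame"][130:330,110:310]]
cv2.imwrite("pics/s4.png",np.hstack([cv2.resize(x,(400,400)) for x in a])[:,:,::-1])
E
```

```text
tip now oven [-21.8  -1. ] ztop 41.0 F oven [4.03 1.42] -3.39 t 20.73
tip now oven [-26.3  -1. ] ztop 41.1 F oven [ 4.19 -0.24] -3.71 t 20.98
tip now oven [-30.8  -1. ] ztop 41.0 F oven [3.67 1.14] -2.91 t 21.23
tip now oven [-35.3  -1. ] ztop 41.1 F oven [3.03 1.58] -3.05 t 21.48
tip now oven [-39.8  -1. ] ztop 41.0 F oven [3.56 0.89] -3.02 t 21.73
tip now oven [-44.7  -1.2] ztop 40.9 F oven [2.83 0.49] -2.92 t 21.98
tip now oven [-48.9  -1.3] ztop 41.0 F oven [ 2.84 -0.58] -1.39 t 22.23
tip now oven [-53.3  -1.1] ztop 41.1 F oven [ 3.12 -0.18] -1.56 t 22.48
tip now oven [-57.8  -1. ] ztop 41.1 F oven [ 2.52 -0.63] -1.04 t 22.73
```

View pics/s4.png

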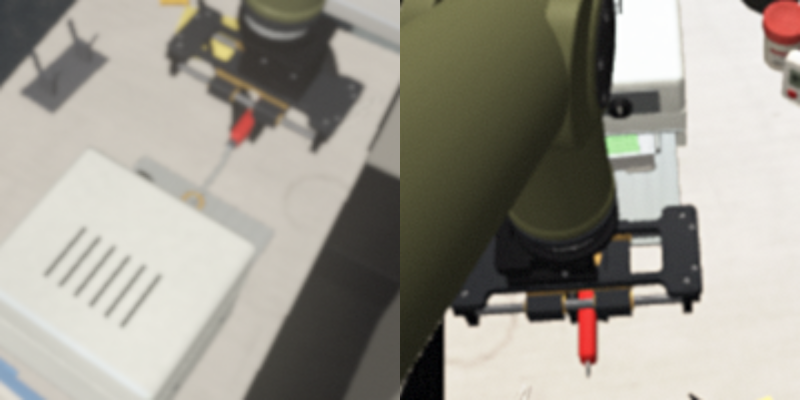

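Scene crop: the brass ring is on the hook at (192,200). Top crop: the tray's front edge with the green cassette is out at (630,160). I'll continue gently toward the stop.

```bash

for k in 1 2 3 4 5; do python3 -m jog '[{"claw":5,"dx":-1,"dy":0,"dz":0,"spin":0},{"claw":5,"dx":-2,"dy":0,"dz":0,"spin":0}]' >/dev/null; python3 -c "
from h import *
tipgoal(46,24,41)" | head -1;done
```

```text
tip now oven [-59.6  -1. ] ztop 41.1 F oven [2.85 0.46] -2.74 t 23.0
tip now oven [-61.7  -1. ] ztop 41.1 F oven [2.54 0.28] -2.28 t 23.17
tip now oven [-63.7  -1. ] ztop 41.1 F oven [ 2.53 -0.44] -1.19 t 23.33
tip now oven [-65.7  -1. ] ztop 41.1 F oven [3.05 0.52] -1.99 t 23.5
tip now oven [-66.9  -0.7] ztop 41.4 F oven [5.61 2.  ] -3.41 t 23.67
```

```bash

python3 - <<'E'
from h import *
i=get_image("top");W=cloud(i)
c,s=np.cos(np.radians(-1.7)),np.sin(np.radians(-1.7));A=np.array([[c,-s],[s,c]])
O=(W[...,:2]-[.605,-.1346])@A*1000;z=W[...,2]*1000
m=(O[...,0]>-90)&(O[...,0]<-5)&(O[...,1]>-62)&(O[...,1]<-35)&(z>25)&(z<48)
print(m.sum(),np.percentile(O[m],[1,5,20,50],axis=0).round(1).tolist(),np.percentile(z[m],[5,50,95]))
E
```

```text
92 [[-27.9, -61.8], [-27.6, -61.0], [-26.8, -59.0], [-25.9, -50.6]] [26.04909214 35.64137692 40.95469425]
```

```bash

for k in 1 2; do python3 -m jog '[{"claw":5,"dx":-1,"dy":0,"dz":0,"spin":0}]' >/dev/null; python3 -c "
from h import *
tipgoal(46,24,41)" | head -1;done;python3 -m jog '[{"claw":5,"dx":0,"dy":0,"dz":0,"spin":0},{"claw":5,"dx":0,"dy":0,"dz":0,"spin":0}]'
```

```text
tip now oven [-67.4  -0.3] ztop 41.7 F oven [6.43 2.14] -2.68 t 23.8
tip now oven [-68.1  -0.2] ztop 41.8 F oven [5.87 1.93] -2.68 t 23.88
time: 24.05
position: [0.4258, -0.1296, 0.049]
tool_rot: [-3.141, 0.045, -0.004]
ft_force: [6.1, 3.2, -2.9]
grip_width: 0.169
grip_force: 60.0
```

```bash

python3 -m jog '[{"claw":5,"dx":1.5,"dy":0,"dz":0,"spin":0},{"claw":5,"dx":3,"dy":0,"dz":0,"spin":0},{"claw":5,"dx":4.5,"dy":0,"dz":0,"spin":0},{"claw":5,"dx":6,"dy":0,"dz":0,"spin":0},{"claw":5,"dx":6,"dy":0,"dz":0,"spin":0}]' >/dev/null; python3 -c "
from h import *
tipgoal(-63.6,0,30)"; for k in 1 2 3; do python3 -m jog '[{"claw":5,"dx":0,"dy":0,"dz":1.5,"spin":0},{"claw":5,"dx":0,"dy":0,"dz":3,"spin":0}]'>/dev/null; python3 -c "
from h import *
tipgoal(-63.6,0,30)";done
```

```text
tip now oven [-64.1  -1.4] ztop 40.7 F oven [ 0.2  -0.06] -1.08 t 24.47
d [ 0.5 -1.3 10.8] spin -0.0 yaw now -1.75 tilt 0.07
tip now oven [-63.9  -1.3] ztop 37.8 F oven [-0.21 -0.51] -0.67 t 24.63
d [ 0.4 -1.2  7.9] spin -0.0 yaw now -1.74 tilt 0.03
tip now oven [-63.9  -1.1] ztop 34.8 F oven [-0.02  0.15] -0.75 t 24.8
d [ 0.3 -1.1  4.8] spin -0.0 yaw now -1.73 tilt 0.02
tip now oven [-63.8  -1. ] ztop 31.8 F oven [0.16 0.37] -1.06 t 24.97
d [ 0.2 -1.   1.8] spin -0.0 yaw now -1.72 tilt 0.01
```

```bash

python3 -m jog '[{"claw":5,"dx":0,"dy":0,"dz":2,"spin":0},{"claw":5,"dx":0,"dy":0,"dz":3.5,"spin":0},{"claw":5,"dx":0,"dy":2,"dz":3.5,"spin":0},{"claw":5,"dx":0,"dy":6,"dz":3.5,"spin":0},{"claw":5,"dx":0,"dy":10,"dz":3.5,"spin":0}]' >/dev/null; python3 -c "
from h import *
tipgoal(-63.6,-32,30)";python3 -m jog '[{"claw":5,"dx":0,"dy":5,"dz":0,"spin":0},{"claw":5,"dx":0,"dy":10,"dz":0,"spin":0},{"claw":5,"dx":0,"dy":16,"dz":0,"spin":0},{"claw":5,"dx":0,"dy":22,"dz":0,"spin":0},{"claw":5,"dx":0,"dy":22,"dz":-4,"spin":0},{"claw":5,"dx":0,"dy":22,"dz":-20,"spin":0},{"claw":5,"dx":0,"dy":22,"dz":-45,"spin":0},{"claw":5,"dx":0,"dy":22,"dz":-75,"spin":0},{"claw":5,"dx":0,"dy":22,"dz":-100,"spin":0},{"claw":5,"dx":0,"dy":22,"dz":-100,"spin":0},{"claw":5,"dx":0,"dy":22,"dz":-100,"spin":0}]'; python3 -c "
from h import *
goal([.4726,-.3576,.135],-4)"
```

```text
tip now oven [-63.6 -11.4] ztop 28.6 F oven [ 0.13 -0.18] -0.39 t 25.38
d [-0.  20.6 -1.4] spin -0.0 yaw now -1.71 tilt 0.02
time: 26.3
position: [0.4306, -0.1628, 0.1377]
tool_rot: [3.139, -0.047, 0.005]
ft_force: [-0.1, -0.5, -1.2]
grip_width: 0.171
grip_force: 60.0
d [ 47.8 193.5   3.2] spin 2.3 yaw now -1.72 tilt 0.22
```

```bash

python3 -m jog '[{"claw":5,"dx":5,"dy":25,"dz":0,"spin":1},{"claw":5,"dx":12,"dy":55,"dz":0,"spin":2.3},{"claw":5,"dx":22,"dy":90,"dz":0,"spin":2.3},{"claw":5,"dx":30,"dy":125,"dz":0,"spin":2.3},{"claw":5,"dx":38,"dy":155,"dz":0,"spin":2.3},{"claw":5,"dx":44,"dy":180,"dz":1,"spin":2.3},{"claw":5,"dx":48,"dy":193.5,"dz":2,"spin":2.3},{"claw":5,"dx":48,"dy":193.5,"dz":2,"spin":2.3},{"claw":5,"dx":48,"dy":193.5,"dz":2,"spin":2.3},{"claw":5,"dx":48,"dy":193.5,"dz":2,"spin":2.3}]'; python3 -c "
from h import *
goal([.4726,-.3576,.0435],-4);rod('s5')
i=get_image('top');np.savez('t5.npz',**i);i=get_image('scene');
cv2.imwrite('pics/s5.png',cv2.resize(np.hstack([i['frame'][90:270,170:350],np.load('t5.npz')['frame'][130:310,110:290]]),(800,400))[:,:,::-1])"
```

```text
time: 27.13
position: [0.4712, -0.3553, 0.1327]
tool_rot: [-3.137, 0.108, 0.003]
ft_force: [0.1, 1.2, -1.3]
grip_width: 0.167
grip_force: 60.0
d [ 1.7  2.4 89.2] spin 0.1 yaw now -3.94 tilt 0.18
rod n 48 x [ 55. 104.] y fit [ 0.029 -2.886] z fit [ 0.063 15.269] y@85 -0.42
```

View pics/s5.png

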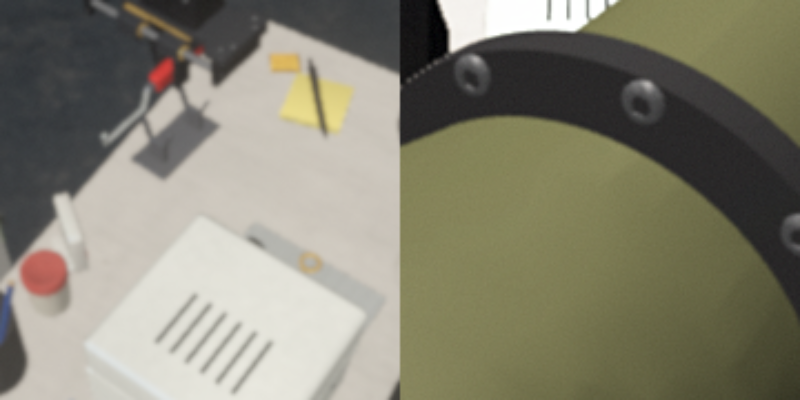

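Scene crop: the hook is held above the empty stand at (180,125), and the brass eye is out at (310,262). I'll lower it now.

```bash

python3 -m jog '[{"claw":5,"dx":1.5,"dy":2,"dz":15,"spin":0},{"claw":5,"dx":1.5,"dy":2,"dz":35,"spin":0},{"claw":5,"dx":1.5,"dy":2,"dz":50,"spin":0},{"claw":5,"dx":1.5,"dy":2,"dz":58,"spin":0},{"claw":5,"dx":1.5,"dy":2,"dz":58,"spin":0},{"claw":5,"dx":1.5,"dy":2,"dz":58,"spin":0}]'; python3 -c "
from h import *
goal([.4726,-.3576,.0435],-4)"
```

```text
time: 27.78
position: [0.4731, -0.3588, 0.0763]
tool_rot: [-3.14, 0.109, 0.0]
ft_force: [0.6, -0.0, -0.5]
grip_width: 0.169
grip_force: 60.0
d [-0.6 -1.2 32.8] spin 0.0 yaw now -3.97 tilt 0.01
```

```bash

python3 -m jog '[{"claw":5,"dx":0,"dy":-1,"dz":8,"spin":0},{"claw":5,"dx":0,"dy":-1,"dz":16,"spin":0},{"claw":5,"dx":0,"dy":-1,"dz":22,"spin":0},{"claw":5,"dx":0,"dy":-1,"dz":26,"spin":0},{"claw":5,"dx":0,"dy":-1,"dz":29,"spin":0},{"claw":5,"dx":0,"dy":-1,"dz":31,"spin":0},{"claw":5,"dx":0,"dy":-1,"dz":32,"spin":0},{"claw":5,"dx":0,"dy":-1,"dz":32,"spin":0}]'; python3 -c "
from h import *
goal([.4726,-.3576,.0435],-4)"
```

```text
time: 28.45
position: [0.4731, -0.3584, 0.0442]
tool_rot: [3.14, -0.11, 0.0]
ft_force: [-0.3, -0.5, -1.8]
grip_width: 0.165
grip_force: 60.0
d [-0.6 -0.8  0.7] spin -0.0 yaw now -4.02 tilt 0.01
```

```bash

python3 -m jog '[{"claw":5,"dx":0,"dy":0,"dz":0.7,"spin":0},{"claw":5,"dx":0,"dy":0,"dz":0.7,"spin":0},{"claw":20,"dx":0,"dy":0,"dz":0.7,"spin":0},{"claw":30,"dx":0,"dy":0,"dz":0.7,"spin":0},{"claw":60,"dx":0,"dy":0,"dz":0.7,"spin":0},{"claw":60,"dx":0,"dy":0,"dz":0.7,"spin":0},{"claw":60,"dx":0,"dy":0,"dz":0.7,"spin":0},{"claw":60,"dx":0,"dy":0,"dz":0.7,"spin":0},{"claw":60,"dx":0,"dy":0,"dz":0.7,"spin":0},{"claw":60,"dx":0,"dy":0,"dz":0.7,"spin":0},{"claw":60,"dx":0,"dy":0,"dz":0.7,"spin":0}]'
python3 -m jog '[{"claw":60,"dx":0,"dy":0,"dz":-15,"spin":0},{"claw":60,"dx":0,"dy":0,"dz":-40,"spin":0},{"claw":60,"dx":0,"dy":0,"dz":-75,"spin":0},{"claw":60,"dx":0,"dy":0,"dz":-110,"spin":0},{"claw":60,"dx":-30,"dy":20,"dz":-140,"spin":0},{"claw":60,"dx":-65,"dy":45,"dz":-160,"spin":0},{"claw":60,"dx":-100,"dy":70,"dz":-170,"spin":0},{"claw":60,"dx":-130,"dy":95,"dz":-180,"spin":0},{"claw":60,"dx":-150,"dy":120,"dz":-190,"spin":0},{"claw":60,"dx":-170,"dy":150,"dz":-190,"spin":0},{"claw":60,"dx":-170,"dy":150,"dz":-190,"spin":0},{"claw":60,"dx":-170,"dy":150,"dz":-190,"spin":0}]'
python3 - <<'E'
from h import *
I={}
for n in("scene","top"):
    i=get_image(n);I[n]=i;W=cloud(i);nl,l,st,c=cv2.connectedComponentsWithStats(red(i).astype(np.uint8))
    m=red(i)&(W[...,2]>.04)&(W[...,0]<.55);Q=W[m]
    if len(Q):print(n,len(Q),cv2.minAreaRect((Q[:,:2]*1000).astype(np.float32)),np.percentile(Q[:,2],95))
W=cloud(I["top"]);c,s=np.cos(np.radians(-1.7)),np.sin(np.radians(-1.7));A=np.array([[c,-s],[s,c]])
O=(W[...,:2]-[.605,-.1346])@A*1000;z=W[...,2]*1000
m=(O[...,0]>-60)&(O[...,0]<-5)&(abs(O[...,1])<58)&(abs(O[...,1])>20)&(z>25)&(z<48);print(m.sum(),np.percentile(O[m],[1,5,20,50],axis=0).round(1).tolist())
cv2.imwrite("pics/s6.png",cv2.resize(np.hstack([I["scene"]["frame"][90:270,170:350],I["top"]["frame"][130:310,130:350][:,:180+40]]),(800,400))[:,:,::-1])
E
```

```text
time: 29.37
position: [0.4731, -0.3583, 0.0433]
tool_rot: [3.14, -0.11, -0.0]
ft_force: [-0.6, 0.0, 1.6]
grip_width: 0.673
grip_force: 0.0
time: 30.37
position: [0.2902, -0.4981, 0.2335]
tool_rot: [3.139, -0.12, -0.001]
ft_force: [1.3, 1.1, 0.2]
grip_width: 0.694
grip_force: 0.0
scene 122 ((467.802978515625, -356.3949890136719), (13.362326622009277, 74.75985717773438), 86.38590240478516) 0.057115712510747804
top 402 ((464.05810546875, -356.68206787109375), (14.384031295776367, 86.58908081054688), 85.77140808105469) 0.05810436513951888
250 [[-31.9, -57.3], [-31.3, -54.4], [-30.5, -41.4], [-28.8, 23.0]]
```

View pics/s6.png

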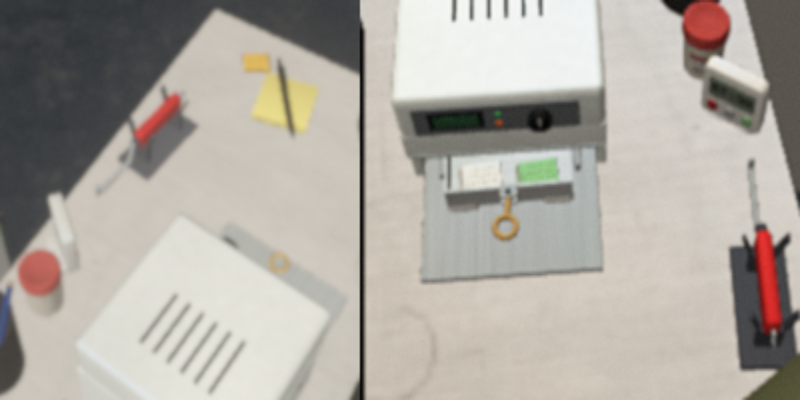

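The hook lies in both cradles (770,280) and matches its first measured place. The tray stands out level with its cassettes in it, its front edge about 31 mm ahead of the head (tray x≈19–20, at its stop), so I'm handing in.

```bash
python3 -c "
from bench import *
print(close_job())"
```

```text
the job is handed in; nothing more can be done
None
```

The job is handed in at about 30 s of the 67 s allowed: the tray is drawn out level to its stop (measured x about 19–20 mm), white and green cassettes seen in it and the blue one out of view under the head, and the hook is back in both cradles within about 3 mm of its first place; no verdict came back.

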